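# Wind down the lid press

## Robot

A 6-joint arm with a two-finger parallel gripper is mounted at the origin on a cart in front of the work surface, level with it; the furniture and walls round the work are solid. World frame = base frame: x ahead of the robot, y to its left, z up, the work surface at z = 0. Lengths are in mm, angles in rad, forces in N, time in s.
With the tool pointing down it reaches from about 350 to 850 mm from the base axis. Payload 8.1 kg.
Tool frame: the origin (TCP) lies at the very end of the fingers, on their centre line; the grasp point (between the pads) lies r.grip_depth behind it (r.grip_depth is the distance from the TCP to the grasp point, in mm); z points along the fingers, y is the line along which they close (so a half turn about z gives the same grasp; the last joint's range is limited). The gripper opens to 93 mm and grips with 3 to 60 N. Pads are 15 mm wide; open, the fingers measure 128 mm over their backs; the gripper's body (75 mm by 188 mm) begins 65 mm behind the grasp point.
Start: joints at [-1.322, 0.13, 1.488, -0, 1.523, -0.085], TCP at [196.601, -566.88, 218.635] pointing down, gripper open.
Joint ranges: [-2.96, 2.96], [-0.89, 2.26], [0.02, 2.5], [-1.34, 4.48], [0, 2.73], [-2.66, 2.66]. Speed limits (rad/s): [2.39, 2.39, 2.79, 3.14, 3.14, 3.14].

## Interface

Orientations are given as a 3x3 rotation matrix whose columns are the frame's x, y, z axes.
In Python, from rig import read_state, viewer, order, r gives the robot as it stands.
- The arm moves only by the tool play_rows, never from a script. Its argument "increments" is a list that holds one entry, the list of rows, each a list of 7 numbers: the shift along the tool's x, y, z scaled (see below), then the turn, a rotation vector about the tool's x, y, z scaled (see below), then the gripper's target within -1 to 1 (fully open at 1, half-way at 0, shut at -1). In form: [[[dx, dy, dz, rx, ry, rz, claw], ...]]. A call has 1 to 5 rows; each row is the pose to reach, as a shift and turn from the pose commanded when the call began, along the tool's axes at that moment; what a row does not reach only later rows make up. The controller multiplies each number of a shift by 150 mm and each number of a turn by 30 degrees. A row lasts 1/10 s, in which the tool goes at most 50 mm and 8.59 degrees, less where a joint would pass 70% of its speed; a pose out of reach is approached as far as the arm can. A call with a number of a shift or a turn outside -1 to 1 is refused whole. A call with a gripper value outside its range is refused whole. The fingers move at their own pace and stop on an object; the grip force is fixed at half the most. Time passes only in rows, so rows that repeat a pose let the fingers close. It gives the time, the measured TCP pose, the force, the opening and the grip force at its end, in the units of the state.
- read_state(): the state, without advancing time (a new reading comes with each control period).
- viewer.grab_frame(name): name is "side" or "top"; returns (picture, depth): 480x640x3 uint8, red, green, blue; 480x640 float32, mm along the optical axis (not along the pixel's ray), 0 where there is no reading.
- viewer.camera_params(name): a dict with "fov_y" (degrees; the focal length in pixels is half the picture's height over the tangent of half this angle, whatever the lens; pixels are square), "cx", "cy" (the principal point, pixels), "rvec" (rotation vector, rad) and "tvec" (3), from world to camera coordinates, as OpenCV has them. Camera axes: x right, y down, z forward; pixel columns grow to the right and rows downward; lengths in mm; the calibration is good to about 2 mm. A picture is of the moment at which its call begins. camera_params takes no time and is no camera call.
- order.sign_off(): hands the job in; it is judged then, once.
The state is a dict: "time": time; "qpos": joint angles; "qvel": joint speeds; "tau": joint torques, N m; "eef_pos": TCP position; "tcp_rot": TCP orientation; "wrist_force": force on the tool from outside, world axes, zero at the start; "moment": the same for the moment, N m; "finger_gap": finger opening in mm; "grasp_force": force on a finger pad.
Only numpy, scipy, OpenCV 4.12 (cv2) and the standard library are available. Lean on these libraries where they do the work, as an engineer would, in place of code of your own. Each camera call takes 0.05 s, during which the arm holds its last target. There are 200 camera calls.

## Task

Wind the lid press all the way down: take its crank by the upright wooden grip and turn it clockwise, seen from above, turn after turn, until the press foot rests on the lid of the little pot, then let go. Leave the crank of the coffee mill beside it as it is.

Things in the scene. Friction and masses are not known exactly. Their poses are not given: they have to be found in the camera images.
- press_axis (a point): Point on the crank's upright axis, 222 mm above the worktop. Lid press, fixed: pale wooden base 120 x 165 x 20 mm, two steel posts 128 mm apart, pale wooden cross-head (top 180 mm up), crank above; a white lidded ramekin stands under its foot. x runs across the base's 120 mm side, roughly away from the robot, y from post to post, z up. It may stand left or right of the mill.
- press_grip (a point): Middle of the upright dark wooden grip at the crank's free end: cylinder, diameter 20 mm, 40 mm tall (199 to 239 mm above the worktop), spinning freely on its pin, so a gripper holding it from above need not turn. It goes round press_axis on a level circle of radius 55 mm. Beneath it the steel crank arm, top 194 mm up; the hub on the axis rises to 197 mm.
- press_crank (a joint): Crank angle in rad, growing clockwise seen from above; at 0 and every whole turn the crank points along the press's +x. Starts between 0 and 6.28; a firm stop ends it at 18.85 (three turns from 0), foot on the lid: 2 to 3 turns are needed. It turns lightly (0.05 N m, about 1 N at the grip) and stays where it is left.
- press_foot (a point): Centre of the underside of the press foot, a steel ring 58 mm across under a dark steel yoke that slides on the two posts. Each clockwise turn of the crank lowers it 20 mm. It starts 114 to 134 mm above the worktop and rests on the lid at about 74.5 mm, where the crank meets its stop.
- mill_knob (a point): Middle of the pear-shaped dark wooden knob of the coffee mill's crank, 204 mm above the worktop, 55 mm from that crank's upright axis. The mill, a bystander, is a brown wooden box 112 x 112 mm with a small drawer and a steel dome, fixed to the worktop; its crank turns lightly and may point anywhere.

How it is judged (in metres and radians):
At the end, for the whole second after the job is handed in: The press foot is down on the lid: not more than 5 mm (a quarter turn of the crank) above where it rests on it, and the crank is at rest (height (world z) of press_foot below 0.0795 m and velocity of joint press_crank between -0.1 and 0.1 rad/s); the robot touches nothing.
It fails at once if the coffee mill's knob is moved more than 30 mm from where it stood (distance of mill_knob from where it was at the start of the episode above 0.03 m).
It also fails if it takes over 64 s, if anything falls off the work surface, if the arm or the gripper's body presses on something with over 40 N, if the wrist force passes 120 N, or if a joint passes its speed limit or range.

## Working session

There is one attempt and no reset: what is moved stays moved. The work goes in short steps, Python scripts to look and compute and a tool call to move; the robot and the scene stay as the last step left them, time stands still between calls to the robot, and variables do not carry over. Pictures are saved under pics/ and viewed, at most 10 in all, crops included, and the job is handed in when it is done.

Besides the shell and the picture viewer there is one more tool, called after "Call:" in YAML: its name, and indented under it one key for each argument. play_rows: Moves the arm, as the interface text tells. Its arguments: {"type":"object","properties":{"increments":{"type":"array"}},"required":["increments"]}

```bash
mkdir -p pics; cat > h.py <<'E'
import numpy as np, cv2
from rig import read_state, viewer, order, r
def cam(n):
    p=viewer.camera_params(n); f=240/np.tan(np.radians(p["fov_y"])/2)
    R=cv2.Rodrigues(np.array(p["rvec"],float))[0]; t=np.array(p["tvec"],float).ravel()
    return f,p["cx"],p["cy"],R,t,p
def cloud(n,d):
    f,cx,cy,R,t,_=cam(n); v,u=np.mgrid[:480,:640]
    P=np.stack([(u-cx)/f*d,(v-cy)/f*d,d],-1).astype(float)
    W=(P-t)@R; W[d<=0]=np.nan; return W
E
python3 - <<'E'
from h import *
for n in("side","top"):
    a,d=viewer.grab_frame(n); cv2.imwrite(f"pics/{n}0.png",a[...,::-1]); np.savez(f"{n}0.npz",a=a,d=d); p=cam(n)
    print(n,p[5], -p[3].T@p[4])
s=read_state();print(s["time"],s["eef_pos"],s["tcp_rot"],s["finger_gap"],r.grip_depth)
E
```

```text
side {'fov_y': 45.91003733613099, 'cx': 318.8757620620022, 'cy': 236.48816463854192, 'rvec': array([ 2.22830132, -0.50390101,  0.23287432]), 'tvec': array([-500.38219784,  323.23560789,  721.4396875 ])} [ 305.18752932 -523.59365213  712.77561983]
top {'fov_y': 53.957476915138884, 'cx': 319.3768092968932, 'cy': 234.79157477432983, 'rvec': array([ 2.18234056, -2.14104808,  0.12547034]), 'tvec': array([ 33.21134656, 576.29315089, 928.25030722])} [464.42943138  43.27606166 988.58378902]
0.1 [ 196.49654324 -566.38081924  217.68698684] [[ 9.44796665e-01  3.27657006e-01 -3.84312918e-04]
 [ 3.27657195e-01 -9.44795363e-01  1.57642527e-03]
 [ 1.53429722e-04 -1.61532423e-03 -9.99998684e-01]] 93.26644725553483 18.8
```

View pics/side0.png

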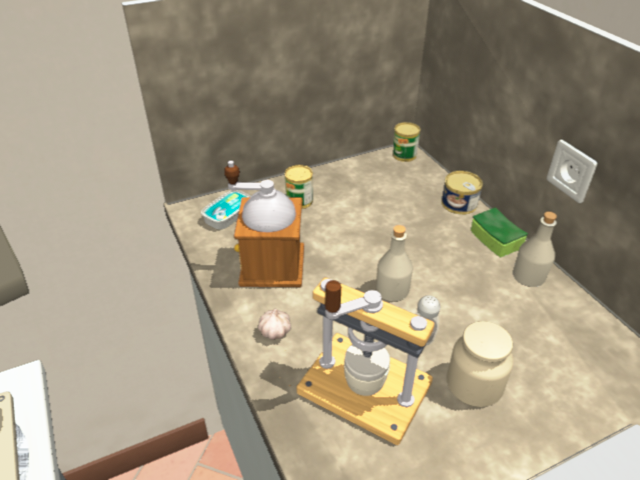

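View pics/top0.png

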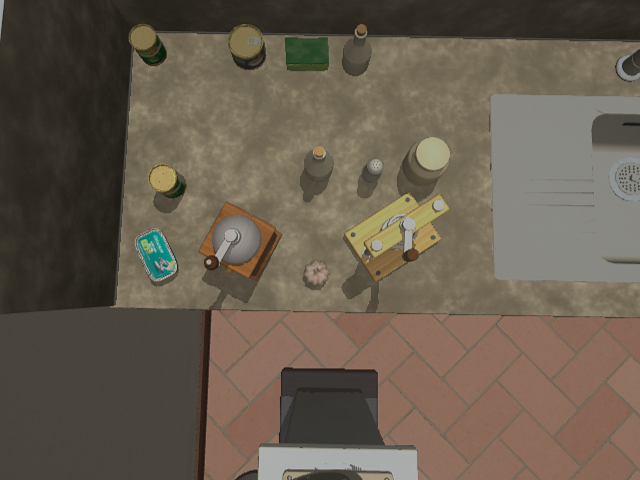

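The press is on the right: hub at about (409,225) and grip at (411,254) in the top view, and (373,299) and (333,295) in the side view. The mill is on the left, with its knob at (211,262) in the top view.

```bash
cat >> h.py <<'E'
def plane(n,u,v,z):
    f,cx,cy,R,t,_=cam(n); c=-R.T@t; w=R.T@np.array([(u-cx)/f,(v-cy)/f,1]); return c+w*(z-c[2])/w[2]
def dark(a):
    h=cv2.cvtColor(a,cv2.COLOR_RGB2HSV); return ((h[...,0]<14)&(h[...,1]>110)&(h[...,2]<140)&(h[...,2]>20))
E
python3 - <<'E'
from h import *
for n in("side","top"):
    z=np.load(f"{n}0.npz"); a,d=z["a"],z["d"]; W=cloud(n,d)
    m=dark(a)&(W[...,2]>199)&(W[...,2]<245)
    k,l,st,ce=cv2.connectedComponentsWithStats(m.astype(np.uint8))
    for i in range(1,k):
        if st[i,4]>15:
            q=W[l==i]; top=q[q[:,2]>np.nanmax(q[:,2])-4]
            print(n,ce[i].round(1),st[i],q.min(0).round(),q.max(0).round(),"top",top.mean(0).round(1),len(top))
    g=(W[...,2]>190)&(W[...,2]<199)&~m   # hub+arm
    k,l,st,ce=cv2.connectedComponentsWithStats(g.astype(np.uint8))
    for i in range(1,k):
        if st[i,4]>30: print(n,"steel",ce[i].round(1),st[i],W[l==i].min(0).round(),W[l==i].max(0).round())
for uv in [(409,225),(376,245),(438,206)]: print(uv,plane("top",*uv,197 if uv[0]==409 else 185))
for uv in [(373,297),(328,285),(419,323)]: print(uv,plane("side",*uv,197 if uv[0]==373 else 185))
c=[]
for n,b in(("top",(365,190,85,85)),("side",(300,270,150,90))):
    x,y,w,h=b; c.append(cv2.resize(np.load(f"{n}0.npz")["a"][y:y+h,x:x+w,::-1],(w*4,h*4),interpolation=2))
H=max(i.shape[0] for i in c)
cv2.imwrite("pics/crop.png",cv2.resize(np.hstack([cv2.copyMakeBorder(i,0,H-i.shape[0],0,0,0) for i in c]),None,fx=.85,fy=.85))
E
```

```text
side [231.5 172.3] [225 165  15  14 136] [493. 211. 199.] [517. 228. 216.] top [503.1 220.8 213.7] 31
side [333.  282.2] [328 281  11   4  27] [ 519. -106.  237.] [530. -97. 239.] top [ 525.  -100.6  238.1] 27
side [332.3 299.3] [325 285  15  27 303] [ 513. -115.  202.] [ 528. -101.  239.] top [ 517.9 -108.7  237. ] 40
side steel [286.  110.1] [   0   61  577  106 2539] [170.  13. 190.] [1038.  488.  199.]
side steel [609.7 190.6] [578 168  62  46 361] [1019. -124.  190.] [ 1.031e+03 -1.000e+00  1.990e+02]
side steel [232.1 179.3] [225 176  14   7  42] [494. 212. 190.] [514. 224. 199.]
side steel [357.4 303.2] [325 290  56  28 534] [ 513. -117.  190.] [588. -95. 198.]
top [412.5 254.3] [408 249  10  11  77] [ 516. -112.  237.] [532. -98. 242.] top [ 523.1 -104.9  239.8] 63
top [211.3 262.3] [204 255  14  15 129] [495. 212. 204.] [518. 233. 220.] top [506.  221.5 217. ] 33
top steel [ 76.  157.6] [ 62   0  29 310 849] [424. 465. 190.] [975. 470. 199.]
top steel [408.1 232.7] [402 218  14  34 289] [ 532. -118.  191.] [588. -97. 199.]
top steel [ 49.3 396.7] [ 41 310  18 170 528] [155. 477. 190.] [423. 481. 199.]
(409, 225) [ 576.13572378 -107.49806422  197.        ]
(376, 245) [542.18358863 -53.18642269 185.        ]
(438, 206) [ 611.94827271 -160.01844351  185.        ]
(373, 297) [ 577.50063752 -108.77633088  197.        ]
(328, 285) [541.38682106 -54.98231146 185.        ]
(419, 323) [ 612.89664614 -161.28654224  185.        ]
```

View pics/crop.png

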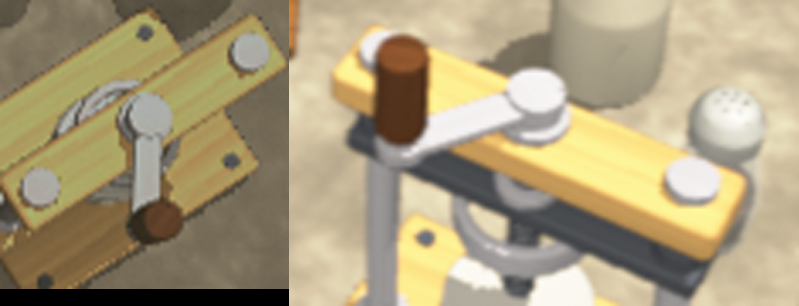

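The close-up puts the axis at about (577,-108) and the grip at about (523,-106), which leaves about 2.4 turns to wind. First I'll raise the tool and square it to the world axes.

Call:
play_rows:
  increments:
    - [[0.2,-0.15,-0.3,0,0,0.28,1],[0.45,-0.33,-0.55,0,0,0.5,1],[0.75,-0.55,-0.6,0,0,0.638,1],[1,-0.71,-0.6,0,0,0.638,1],[1,-0.71,-0.6,0,0,0.638,1]]

```text
time: 0.6
eef_pos: [305.7, -414.4, 309.9]
tcp_rot: [[1.0, 0.003, 0.002], [0.003, -1.0, -0.001], [0.002, 0.001, -1.0]]
wrist_force: [0.3, -1.0, 0.6]
finger_gap: 93.0
grasp_force: 0.0
```

```bash
python3 - <<'E'
from h import *
s=read_state();print(s["time"],s["eef_pos"],s["tcp_rot"].round(4) if hasattr(s["tcp_rot"],"round") else s["tcp_rot"],s["qpos"],s["wrist_force"])
W=cloud("top",np.load("top0.npz")["d"]); m=np.hypot(W[...,0]-577,W[...,1]+108); 
for a in range(60,260,20): print(a,np.nanmax(W[...,2][(m>a)&(m<a+20)]).round(),end="; ")
E
```

```text
0.6 [ 305.74020043 -414.3804943   309.85759345] [[ 1.0e+00  2.6e-03  1.8e-03]
 [ 2.6e-03 -1.0e+00 -7.0e-04]
 [ 1.8e-03  7.0e-04 -1.0e+00]] [-1.03562694e+00 -1.22264274e-01  1.57705218e+00  1.23666632e-03
  1.68529154e+00  5.32748957e-01] [ 0.2910784  -0.96806303  0.59093428]
60 240.0; 80 178.0; 100 27.0; 120 110.0; 140 110.0; 160 110.0; 180 129.0; 200 145.0; 220 140.0; 240 122.0;
```

Call:
play_rows:
  increments:
    - [[0.2,-0.25,0,0,0,0,1],[0.4,-0.5,0,0,0,0,1],[0.6,-0.75,0,0,0,0,1],[0.8,-1,0,0,0,0,1],[0.8,-1,0,0,0,0,1]]

```text
time: 1.1
eef_pos: [426.0, -262.9, 308.0]
tcp_rot: [[1.0, 0.006, 0.0], [0.006, -1.0, 0.002], [0.0, -0.002, -1.0]]
wrist_force: [-0.4, 0.0, 0.3]
finger_gap: 92.9
grasp_force: 0.0
```

Call:
play_rows:
  increments:
    - [[0.2,-0.25,0,0,0,0,1],[0.4,-0.5,0,0,0,0,1],[0.55,-0.75,0,0,0,0,1],[0.65,-1,0,0,0,0,1],[0.65,-1,0,0,0,0,1]]

```text
time: 1.6
eef_pos: [522.0, -114.0, 307.7]
tcp_rot: [[1.0, 0.004, -0.001], [0.004, -1.0, 0.002], [-0.001, -0.002, -1.0]]
wrist_force: [0.5, -0.2, 0.3]
finger_gap: 93.1
grasp_force: 0.0
```

```bash
python3 - <<'E'
from h import *
a,d=viewer.grab_frame("side"); cv2.imwrite("pics/side1.png",a[...,::-1])
s=read_state();print(s["time"],s["eef_pos"],s["tcp_rot"].round(4),s["qpos"])
W=cloud("side",d);m=dark(a)&(W[...,2]>200)&(W[...,2]<245)&(W[...,1]<0);q=W[m];print(q.min(0),q.max(0),q.mean(0))
E
```

```text
1.65 [ 521.23063939 -116.07724616  307.76116941] [[ 1.0e+00  3.2e-03 -1.5e-03]
 [ 3.2e-03 -1.0e+00  3.0e-04]
 [-1.5e-03 -3.0e-04 -1.0e+00]] [-3.14999929e-01 -6.69415995e-02  1.52895773e+00 -2.13309720e-04
  1.68111340e+00  1.25256038e+00]
[ 512.54483457 -115.00241675  201.21116558] [529.98562751 -97.55773001 239.28347835] [ 519.57077723 -110.49246371  221.57025805]
```

View pics/side1.png

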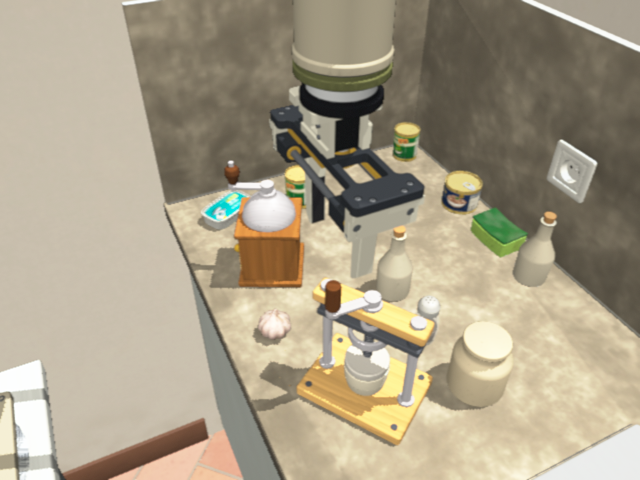

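The gripper stands clear above the grip, which is at (333,295) in this view. I'll shift 10 mm in y, descend and close.

Call:
play_rows:
  increments:
    - [[0.01,-0.065,0.15,0,0,0,1],[0.01,-0.065,0.35,0,0,0,1],[0.01,-0.065,0.55,0,0,0,1],[0.01,-0.065,0.67,0,0,0,1],[0.01,-0.065,0.67,0,0,0,1]]

```text
time: 2.15
eef_pos: [519.8, -108.7, 204.3]
tcp_rot: [[1.0, -0.002, -0.006], [-0.002, -1.0, 0.001], [-0.006, -0.001, -1.0]]
wrist_force: [-0.3, -0.1, 0.7]
finger_gap: 93.3
grasp_force: 0.0
```

Call:
play_rows:
  increments:
    - [[0,0,0,0,0,0,-0.3],[0,0,0,0,0,0,-0.5],[0,0,0,0,0,0,-0.7],[0,0,0,0,0,0,-1],[0,0,0,0,0,0,-1]]

```text
time: 2.65
eef_pos: [522.8, -107.5, 208.8]
tcp_rot: [[1.0, -0.0, 0.001], [-0.0, -1.0, -0.0], [0.001, 0.0, -1.0]]
wrist_force: [0.3, -0.5, 0.4]
finger_gap: 57.8
grasp_force: 0.0
```

Call:
play_rows:
  increments:
    - [[0,0,0,0,0,0,-1],[0,0,0,0,0,0,-1],[0,0,0,0,0,0,-1],[0,0,0,0,0,0,-1],[0,0,0,0,0,0,-1]]

```text
time: 3.15
eef_pos: [522.5, -107.2, 208.1]
tcp_rot: [[1.0, -0.0, -0.0], [-0.0, -1.0, 0.0], [-0.0, -0.0, -1.0]]
wrist_force: [-0.5, 0.8, 0.6]
finger_gap: 19.5
grasp_force: 30.0
```

Gripped: the gap is 19.5 mm at 30 N. Now the first quarter turn clockwise.

Call:
play_rows:
  increments:
    - [[0.018,-0.113,0,0,0,0,-1],[0.07,-0.216,0,0,0,0,-1],[0.151,-0.297,0,0,0,0,-1],[0.253,-0.349,0,0,0,0,-1],[0.367,-0.367,0,0,0,0,-1]]

```text
time: 3.65
eef_pos: [578.1, -51.1, 208.1]
tcp_rot: [[1.0, 0.001, -0.0], [0.001, -1.0, 0.001], [-0.0, -0.001, -1.0]]
wrist_force: [-0.6, -4.9, 1.8]
finger_gap: 19.6
grasp_force: 30.0
```

```bash
python3 - <<'E'
from h import *
a,d=viewer.grab_frame("side")
s=read_state();print(s["time"],s["eef_pos"],s["finger_gap"],s["grasp_force"],s["wrist_force"],s["moment"],s["tcp_rot"].round(3))
cv2.imwrite("pics/side2.png",cv2.resize(a[200:440,240:520,::-1],None,fx=2,fy=2))
E
```

```text
3.7 [580.12287164 -51.39803305 208.09545304] 19.677369475306108 30.000228881835938 [-0.43102164  5.89944654  0.30733709] [ 0.88528681 -0.0633644   0.00514981] [[ 1.     0.001  0.002]
 [ 0.001 -1.     0.   ]
 [ 0.002 -0.    -1.   ]]
```

View pics/side2.png

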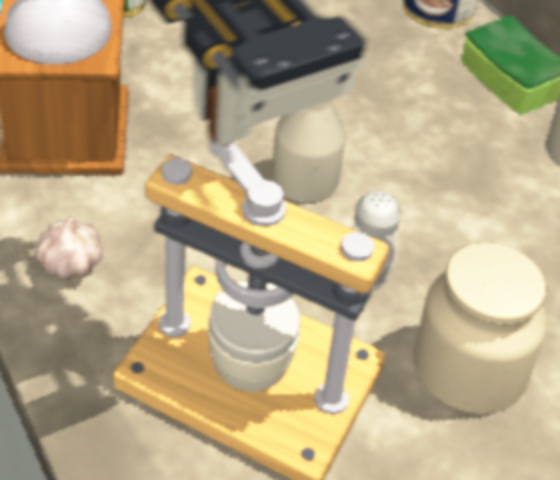

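The grip is held in the fingers at about (215,140) of the crop. The crank now points left and the forces are small, so I'll keep winding.

Call:
play_rows:
  increments:
    - [[0.113,0.018,0,0,0,0,-1],[0.216,0.07,0,0,0,0,-1],[0.297,0.151,0,0,0,0,-1],[0.349,0.253,0,0,0,0,-1],[0.367,0.367,0,0,0,0,-1]]

```text
time: 4.2
eef_pos: [632.7, -108.1, 208.0]
tcp_rot: [[1.0, 0.0, -0.001], [0.0, -1.0, 0.0], [-0.001, -0.0, -1.0]]
wrist_force: [-9.4, 0.7, 6.0]
finger_gap: 19.4
grasp_force: 30.0
```

Call:
play_rows:
  increments:
    - [[-0.018,0.113,0,0,0,0,-1],[-0.07,0.216,0,0,0,0,-1],[-0.151,0.297,0,0,0,0,-1],[-0.253,0.349,0,0,0,0,-1],[-0.367,0.367,0,0,0,0,-1]]

```text
time: 4.7
eef_pos: [576.8, -161.7, 208.0]
tcp_rot: [[1.0, -0.0, 0.0], [-0.0, -1.0, 0.004], [0.0, -0.004, -1.0]]
wrist_force: [1.5, 16.5, 4.1]
finger_gap: 19.4
grasp_force: 30.0
```

Call:
play_rows:
  increments:
    - [[-0.113,-0.018,0,0,0,0,-1],[-0.216,-0.07,0,0,0,0,-1],[-0.297,-0.151,0,0,0,0,-1],[-0.349,-0.253,0,0,0,0,-1],[-0.367,-0.367,0,0,0,0,-1]]

```text
time: 5.2
eef_pos: [522.2, -108.0, 208.1]
tcp_rot: [[1.0, -0.002, 0.002], [-0.002, -1.0, -0.001], [0.002, 0.001, -1.0]]
wrist_force: [9.5, -1.1, -4.4]
finger_gap: 19.5
grasp_force: 30.0
```

One turn is done with low forces. Second turn next.

Call:
play_rows:
  increments:
    - [[0.018,-0.113,0,0,0,0,-1],[0.07,-0.216,0,0,0,0,-1],[0.151,-0.297,0,0,0,0,-1],[0.253,-0.349,0,0,0,0,-1],[0.367,-0.367,0,0,0,0,-1]]

```text
time: 5.7
eef_pos: [577.9, -51.1, 208.1]
tcp_rot: [[1.0, 0.001, -0.001], [0.001, -1.0, 0.001], [-0.001, -0.001, -1.0]]
wrist_force: [-1.5, -2.9, 1.8]
finger_gap: 19.4
grasp_force: 30.0
```

Call:
play_rows:
  increments:
    - [[0.113,0.018,0,0,0,0,-1],[0.216,0.07,0,0,0,0,-1],[0.297,0.151,0,0,0,0,-1],[0.349,0.253,0,0,0,0,-1],[0.367,0.367,0,0,0,0,-1]]

```text
time: 6.2
eef_pos: [632.8, -108.4, 208.0]
tcp_rot: [[1.0, 0.0, -0.001], [0.0, -1.0, 0.0], [-0.001, -0.0, -1.0]]
wrist_force: [-11.6, 1.4, 5.9]
finger_gap: 19.5
grasp_force: 30.0
```

Call:
play_rows:
  increments:
    - [[-0.018,0.113,0,0,0,0,-1],[-0.07,0.216,0,0,0,0,-1],[-0.151,0.297,0,0,0,0,-1],[-0.253,0.349,0,0,0,0,-1],[-0.367,0.367,0,0,0,0,-1]]

```text
time: 6.7
eef_pos: [577.0, -161.7, 208.0]
tcp_rot: [[1.0, -0.0, 0.0], [-0.0, -1.0, 0.004], [0.0, -0.004, -1.0]]
wrist_force: [1.8, 16.1, 4.7]
finger_gap: 19.3
grasp_force: 30.0
```

Call:
play_rows:
  increments:
    - [[-0.113,-0.018,0,0,0,0,-1],[-0.216,-0.07,0,0,0,0,-1],[-0.297,-0.151,0,0,0,0,-1],[-0.349,-0.253,0,0,0,0,-1],[-0.367,-0.367,0,0,0,0,-1]]

```text
time: 7.2
eef_pos: [522.3, -108.1, 208.1]
tcp_rot: [[1.0, -0.002, 0.002], [-0.002, -1.0, -0.001], [0.002, 0.001, -1.0]]
wrist_force: [8.8, -1.0, -5.0]
finger_gap: 19.3
grasp_force: 30.0
```

```bash
python3 - <<'E'
from h import *
a,d=viewer.grab_frame("side")
s=read_state();print(s["time"],s["eef_pos"],s["finger_gap"],s["wrist_force"])
cv2.imwrite("pics/side3.png",cv2.resize(a[200:440,240:520,::-1],None,fx=2,fy=2))
E
```

```text
7.25 [ 522.44913461 -105.52844243  208.11970506] 19.00295214867926 [ 2.00039892  3.10460719 -1.70399454]
```

View pics/side3.png

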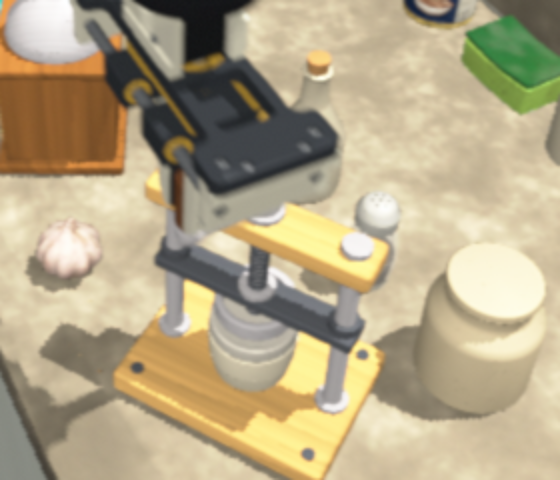

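The yoke is well down (crop about (260,285)), with the foot close to the lid. One more quarter turn, then slowly about 55° to the stop.

Call:
play_rows:
  increments:
    - [[0.018,-0.113,0,0,0,0,-1],[0.07,-0.216,0,0,0,0,-1],[0.151,-0.297,0,0,0,0,-1],[0.253,-0.349,0,0,0,0,-1],[0.367,-0.367,0,0,0,0,-1]]

```text
time: 7.75
eef_pos: [577.9, -51.2, 208.1]
tcp_rot: [[1.0, 0.001, -0.001], [0.001, -1.0, 0.001], [-0.001, -0.001, -1.0]]
wrist_force: [-1.3, -3.5, 1.4]
finger_gap: 19.7
grasp_force: 30.0
```

Call:
play_rows:
  increments:
    - [[0.064,0.006,0,0,0,0,-1],[0.125,0.022,0,0,0,0,-1],[0.183,0.049,0,0,0,0,-1],[0.236,0.086,0,0,0,0,-1],[0.281,0.131,0,0,0,0,-1]]

```text
time: 8.25
eef_pos: [620.6, -72.2, 208.1]
tcp_rot: [[1.0, 0.0, 0.001], [0.0, -1.0, 0.001], [0.001, -0.001, -1.0]]
wrist_force: [0.2, 2.8, 0.0]
finger_gap: 19.6
grasp_force: 30.0
```

Call:
play_rows:
  increments:
    - [[0.005,0.006,0,0,0,0,-1],[0.01,0.012,0,0,0,0,-1],[0.014,0.018,0,0,0,0,-1],[0.019,0.025,0,0,0,0,-1],[0.019,0.025,0,0,0,0,-1]]

```text
time: 8.75
eef_pos: [623.1, -75.8, 208.1]
tcp_rot: [[1.0, -0.0, 0.001], [-0.0, -1.0, 0.001], [0.001, -0.001, -1.0]]
wrist_force: [3.9, 4.8, -1.3]
finger_gap: 19.4
grasp_force: 30.0
```

```bash
python3 - <<'E'
from h import *
s=read_state();p=s["eef_pos"];print(s["time"],p,s["wrist_force"],s["moment"],np.degrees(np.arctan2(p[1]+107,p[0]-577.5)))
E
```

```text
8.75 [623.05837667 -75.78226745 208.14256576] [ 3.94413875  4.81522629 -1.34233791] [ 0.95299474 -0.58530427 -0.00849161] 34.419911631259126
```

Call:
play_rows:
  increments:
    - [[0.007,0.011,0,0,0,0,-1],[0.014,0.022,0,0,0,0,-1],[0.014,0.022,0,0,0,0,-1]]

```text
time: 9.05
eef_pos: [623.4, -76.1, 208.1]
tcp_rot: [[1.0, 0.001, -0.003], [0.001, -1.0, 0.006], [-0.003, -0.006, -1.0]]
wrist_force: [-7.7, 15.9, 6.0]
finger_gap: 19.5
grasp_force: 30.0
```

```bash
python3 - <<'E'
from h import *
s=read_state();p=s["eef_pos"];print(s["time"],p,s["wrist_force"],np.degrees(np.arctan2(p[1]+107,p[0]-577.5)))
E
```

```text
9.05 [623.39257305 -76.09563256 208.0678578 ] [-7.71795437 15.93165465  6.01822715] 33.956589838625376
```

The crank meets its stop at 34°, with about 18 N opposing. I'll relax the push, open and rise.

Call:
play_rows:
  increments:
    - [[-0.014,-0.022,0,0,0,0,-1],[-0.014,-0.022,0,0,0,0,-0.3],[-0.014,-0.022,0,0,0,0,0],[-0.014,-0.022,0,0,0,0,0.5],[-0.014,-0.022,0,0,0,0,0.5]]

```text
time: 9.55
eef_pos: [622.5, -76.5, 208.1]
tcp_rot: [[1.0, -0.001, -0.0], [-0.001, -1.0, -0.0], [-0.0, 0.0, -1.0]]
wrist_force: [-1.0, -0.2, -0.4]
finger_gap: 46.7
grasp_force: 0.0
```

Call:
play_rows:
  increments:
    - [[0,0,0,0,0,0,0.5],[0,0,0,0,0,0,0.5],[0,0,-0.2,0,0,0,0.5],[0,0,-0.5,0,0,0,0.5],[0,0,-0.8,0,0,0,0.5]]

```text
time: 10.05
eef_pos: [621.9, -75.7, 328.6]
tcp_rot: [[1.0, -0.0, -0.002], [-0.0, -1.0, 0.0], [-0.002, -0.0, -1.0]]
wrist_force: [-0.2, -0.2, 0.3]
finger_gap: 69.6
grasp_force: 0.0
```

Call:
play_rows:
  increments:
    - [[-0.2,-0.2,-0.2,0,0,0,0.5],[-0.4,-0.4,-0.2,0,0,0,0.5],[-0.6,-0.5,-0.2,0,0,0,0.5],[-0.6,-0.5,-0.2,0,0,0,0.5],[-0.6,-0.5,-0.2,0,0,0,0.5]]

```text
time: 10.55
eef_pos: [532.4, -0.5, 358.7]
tcp_rot: [[1.0, 0.001, 0.001], [0.001, -1.0, -0.0], [0.001, 0.0, -1.0]]
wrist_force: [-0.2, 0.1, -0.8]
finger_gap: 69.7
grasp_force: 0.0
```

```bash
python3 - <<'E'
from h import *
a,d=viewer.grab_frame("side")
s=read_state();print(s["time"],s["eef_pos"],s["finger_gap"],s["wrist_force"])
cv2.imwrite("pics/side4.png",cv2.resize(a[200:440,240:520,::-1],None,fx=2,fy=2))
E
```

```text
10.6 [532.87471427  -0.94563884 358.40405016] 69.54242884232268 [ 0.04236622 -0.32865683 -0.29148438]
```

View pics/side4.png

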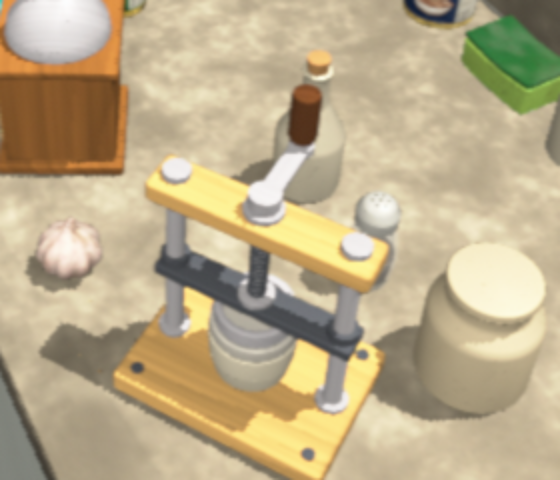

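The crank points along the press's +x (grip at crop (305,115)), the foot ring is on the lid, and the gripper is clear.

```bash
python3 -c "
from rig import order; print(order.sign_off())"
```

```text
the job is handed in; nothing more can be done
None
```

The lid press is wound down to its stop (about 2.4 turns) with the foot on the lid, the crank is released and the gripper clear, the mill was never approached, and the job was handed in at about 10.6 s; no verdict was shown.

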